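Show the heatsink to the inspection camera

ROBOT

A 6-joint arm with a two-finger parallel gripper is mounted at the origin on a cart in front of the work surface, level with it; the furniture and walls round the work are solid. World frame = base frame: x ahead of the robot, y to its left, z up, the work surface at z = 0. Lengths are in m, angles in degrees, forces in N, time in s.
With the tool pointing down it reaches from about 0.375 to 0.9 m from the base axis. Payload 3.1 kg.
Tool frame: the origin (TCP) lies on the centre line of the jaws, within the pads' length; the fingertips stand 14 mm ahead of it and the grasp point (between the pads) lies 5 mm behind it (bot.tips_ahead is the distance from the TCP to the fingertips, in m); z points along the fingers, y is the line along which they close (so a half turn about z gives the same grasp; the last joint's range is limited). The gripper opens to 87 mm and grips with 3 to 60 N. Pads are 19 mm wide; open, the fingers measure 117 mm over their backs; the gripper's body (75 mm by 190 mm) begins 51 mm behind the grasp point.
Start: joints at [65.346, 30.224, 82.088, -0, 67.689, -10.227], TCP at [0.156, 0.605, 0.237] pointing down, gripper open.
Joint ranges: [-176.69, 176.69], [-43.24, 126.21], [12.49, 139.97], [-82, 262], [0, 151.66], [-163.58, 163.58]. Speed limits (degrees/s): [159.86, 159.86, 180, 180, 180, 180].

INTERFACE

Orientations are given as a 3x3 rotation matrix whose columns are the frame's x, y, z axes.
In Python, from rig import bot gives the robot as it stands.
- The arm moves only by the tool play_rows, never from a script. Its argument "moves" is a list that holds one entry, the list of rows, each a list of 6 numbers: the shift along the tool's x, y, z in mm, then the turn, a rotation vector about the tool's x, y, z in rad. A call has 1 to 5 rows; each row shifts and turns the commanded pose from where the row before left it, along the tool's axes as they then stand; what a row does not reach is not made up. A row lasts 1/10 s, in which the tool goes at most 50 mm and 8.59 degrees, less where a joint would pass 70% of its speed; a pose out of reach is approached as far as the arm can. A call with a gripper value outside its range is refused whole. "fingers" is the opening, from -1 (shut) to 1 (fully open), set as the call begins (left out, the last holds). The fingers move at their own pace and stop on an object; the grip force is fixed at half the most. Time passes only in rows, so rows that do not move let the fingers close. It gives the time, the measured TCP pose, the force, the opening and the grip force at its end, in the units of the state.
- bot.read_state(): the state, without advancing time (a new reading comes with each control period).
- bot.capture(name): name is "side" or "top" or "wrist"; returns a dict with "image" (480x640x3 uint8, blue, green, red), "fx", "fy", "cx", "cy" (pixels), "R" (3x3) and "t" (3): a world point X has camera coordinates R X + t. Camera axes: x right, y down, z forward; pixel columns grow to the right and rows downward; lengths in m; the calibration is good to about 2 mm. The wrist camera is an equidistant fisheye: a pixel r from the principal point sees the ray r / f radians off the axis. A picture is of the moment at which its call begins. There is no depth.
- bot.hand_in(): hands the job in; it is judged then, once.
Trained networks look in a picture, given as the dict that the camera call returned (one of the last four; its "shot" number tells which), for a name from the list of things; names that differ only in an ending like _2 or _b are one class to them, and where a whole thing is asked for, a point or a joint stands for the part that bears it (a point fixed in the world has none). Each returns a list of dicts, best first, with "confidence" (0 to 1); they miss things now and then, are a little off and sometimes report something else, mostly with a low value. They report only what shows in the picture. A call takes as long as a camera call. They do not tell look-alikes from the thing itself.
- bot.search_frame(picture, query): "centre" ([column, row] in pixels, amid what is visible of it).
- bot.silhouettes(picture, query): "pixels" (480x640 bool, what is visible of it) and "centre" ([column, row] in pixels, amid what is visible of it).
- bot.pinpoint(picture, query): "centre" ([column, row] in pixels: a listed point, or the origin of a listed thing).
The state is a dict: "time_s": time; "joint_positions": joint angles; "qvel": joint speeds; "tau": joint torques, N m; "position": TCP position; "tcp_rot": TCP orientation; "force": force on the tool from outside, world axes, zero at the start; "moment": the same for the moment, N m; "opening": opening from 0.0 (shut) to 1.0 (fully open); "grasp_force": force on a finger pad.
Only numpy, scipy, OpenCV 4.12 (cv2) and the standard library are available. Lean on these libraries where they do the work, as an engineer would, in place of code of your own. Each camera call takes 0.05 s, during which the arm holds its last target. There are 200 camera calls.

TASK

Pick up the kit tray by its grip rib and carry it level, with both parts in it, onto the black rubber mat, lying along the mat and centred on it. Then take the finned heatsink out of the tray and present it in the air to the small upward-looking inspection camera: flat underside square to the lens, centred on the lens axis, about 10 cm from the glass. Finish while holding it there, still; leave the capacitor standing in the tray, and do not disturb the camera or the other things on the bench.

Things in the scene. Friction and masses are not known exactly. Their poses are not given: they have to be found in the camera images.
- tray: Loose grey tray, 92 (its x) by 208 mm (its y), 0.25 kg. Origin: centre of underside; z up. Walls 3 mm thick, only 11 mm high; floor 3 mm. A rib across the middle, 12 mm thick along y, rises over its middle 60 mm to 64 mm above the underside as a grip tab. The bay either side is 86 x 95 mm inside; one holds the heatsink, the other the capacitor, each near the bay's middle; which is which varies.
- tray_grip (a point): Point to grip the tray: in the middle of the 60 mm wide, 12 mm thick (along the tray's y) upright grip tab, 52 mm above the tray's underside and 12 mm below the tab's top edge.
- heatsink_centre (a point): Centre of the loose finned aluminium heatsink, 30 mm (its x, along the fins) by 36 mm (its y, across the fins) by 22 mm high (its z), 35 g. Point half-way up, 11 mm above its flat underside; z points from the flat base plate (4 mm thick) to the fin tips. The outermost fins' faces are solid and 36 mm apart. It stands in one bay of the tray, fins up.
- capacitor_centre (a point): Centre of the loose capacitor, a dark upright cylinder 16 mm in diameter and 26 mm high, standing in the other bay of the tray. Point half-way up; z along its axis.
- mat: Fixed flat black rubber mat on the bench, 120 mm (its x) by 240 mm (its y), 2 mm thick. Origin: centre of its underside, on the bench top. It and the tray start on either side of the bench in front of the robot; which is left varies.
- inspection_camera: Fixed inspection camera stand: dark base plate 100 x 90 x 8 mm with two upright side plates that carry the camera head. Origin: centre of the base's underside; the whole reaches 100 mm high. z up; the lens looks up and leans to the stand's -x side (roughly to the robot).
- camera_head: Camera head in the stand: black cylinder with a 60 mm wide metal ring that has a white light ring and the glass in the middle. Origin: centre of the lens glass, 85 mm above the bench; its z axis is the lens axis, pointing out of the lens, 30 degrees from vertical.
- kapton_roll: Bystander: amber tape roll, 60 mm wide, 12 mm high, lying at the left edge of the bench, beyond the work. Origin: centre of underside.
- tip_cleaner: Bystander: black tin of brass wool, 65 mm wide, 38 mm high, beyond the work on the right. Origin: centre of underside.
- braid_spool: Bystander: flat blue bobbin, 41 mm wide, 9 mm high, lying beyond the work between tray and mat. Origin: centre of underside.
Things that resemble listed ones, but are neither listed nor needed, are in the scene too. Several things look just like the part that bears heatsink_centre: the one meant starts nearest to the robot's base.

How it is judged:
By the outcome, as a careful person would: the job done as asked, in the order asked, and still so for the second after the job is handed in, while the arm keeps its last pose, push and grip.
It also fails if it takes over 56 s, if anything falls off the work surface, if the arm or the gripper's body presses on something with over 40 N, if the wrist force passes 120 N, or if a joint passes its speed limit or range.

## Working session

There is one attempt and no reset: what is moved stays moved. The work goes in short steps, Python scripts to look and compute and a tool call to move; the robot and the scene stay as the last step left them, time stands still between calls to the robot, and variables do not carry over. Pictures are saved under pics/ and viewed, at most 13 in all, crops included, and the job is handed in when it is done.

Besides the shell and the picture viewer there is one more tool, called as name([rows], argument=value, ...), one row to a line, values as JSON. play_rows: Moves the arm, as the interface text tells. Its arguments: {"type":"object","properties":{"moves":{"type":"array","items":{"type":"array","items":{"type":"array","items":{"type":"number"}}}},"fingers":{"type":"number"}},"required":["moves"]}

```bash
mkdir -p pics; ls
cat > h.py <<'E'
import numpy as np, cv2
from rig import bot
def ray(p,uv):
    u=(uv[0]-p["cx"])/p["fx"]; v=(uv[1]-p["cy"])/p["fy"]
    R=np.array(p["R"]); t=np.array(p["t"])
    if p.get("name")=="wrist":
        r=np.hypot(u,v); d=np.array([u/r*np.sin(r),v/r*np.sin(r),np.cos(r)]) if r>1e-9 else np.array([0,0,1.])
    else: d=np.array([u,v,1.])
    return -R.T@t, R.T@d
def at_z(p,uv,z):
    c,d=ray(p,uv); return c+d*(z-c[2])/d[2]
def proj(p,X):
    q=np.array(p["R"])@np.array(X)+np.array(p["t"])
    if p.get("name")=="wrist":
        th=np.arctan2(np.hypot(q[0],q[1]),q[2]); n=np.hypot(q[0],q[1])
        return np.array([p["cx"]+p["fx"]*th*q[0]/n,p["cy"]+p["fy"]*th*q[1]/n])
    return np.array([p["cx"]+p["fx"]*q[0]/q[2],p["cy"]+p["fy"]*q[1]/q[2]])
def cap(n):
    p=bot.capture(n); p["name"]=n; return p
def tri(p1,a,p2,b):
    c1,d1=ray(p1,a);c2,d2=ray(p2,b)
    s=np.linalg.lstsq(np.array([d1,-d2]).T,c2-c1,rcond=None)[0]
    A=c1+s[0]*d1;B=c2+s[1]*d2
    return (A+B)/2,np.linalg.norm(A-B)
E
cat > s1.py <<'E'
from h import *
np.set_printoptions(precision=4,suppress=True)
P={}
for n in ["top","side"]:
    p=cap(n);P[n]=p;cv2.imwrite(f"pics/{n}1.png",p["image"])
    print(n,p["fx"],-np.array(p["R"]).T@np.array(p["t"]))
Z=dict(tray=0,tray_grip=.052,heatsink_centre=.014,capacitor_centre=.016,mat=0,inspection_camera=0,camera_head=.085,kapton_roll=0,tip_cleaner=0,braid_spool=0)
for q,z in Z.items():
    for n in P:
        for r in bot.pinpoint(P[n],q)[:6]:
            print(q,n,np.round(r["centre"]),round(r["confidence"],2),at_z(P[n],r["centre"],z))
E
python3 s1.py
```

```text
pics
top 480.19972729748093 [ 0.5084 -0.0391  1.0632]
side 470.7723288592417 [0.3762 0.6616 0.5927]
tray top [402. 331.] 0.63 [ 0.4509 -0.2034  0.    ]
tray side [436. 244.] 0.85 [ 0.4518 -0.2004  0.    ]
tray_grip top [402. 337.] 0.98 [ 0.4416 -0.194   0.052 ]
tray_grip side [442. 226.] 0.9 [ 0.4455 -0.1949  0.052 ]
tray_grip side [437. 245.] 0.28 [ 0.4429 -0.1232  0.052 ]
heatsink_centre top [254. 163.] 0.82 [0.8246 0.1233 0.014 ]
heatsink_centre top [374. 327.] 0.76 [ 0.4605 -0.1406  0.014 ]
heatsink_centre top [287. 208.] 0.74 [0.7221 0.0478 0.014 ]
heatsink_centre top [286. 158.] 0.64 [0.8371 0.0491 0.014 ]
heatsink_centre side [219. 254.] 0.85 [0.8476 0.0352 0.014 ]
heatsink_centre side [202. 282.] 0.59 [0.828 0.122 0.014]
heatsink_centre side [423. 255.] 0.54 [ 0.4663 -0.1327  0.014 ]
capacitor_centre top [421. 346.] 0.53 [ 0.4194 -0.2394  0.016 ]
mat top [250. 324.] 0.75 [0.4673 0.128  0.    ]
mat top [376. 324.] 0.52 [ 0.4648 -0.1459  0.    ]
mat side [385. 351.] 0.58 [0.4693 0.1328 0.    ]
inspection_camera top [240. 214.] 0.98 [0.7101 0.1536 0.    ]
inspection_camera top [233. 216.] 0.28 [0.7054 0.1711 0.    ]
inspection_camera side [253. 317.] 0.91 [0.7036 0.1525 0.    ]
inspection_camera side [254. 387.] 0.22 [0.6295 0.2815 0.    ]
camera_head top [233. 219.] 0.71 [0.6846 0.1534 0.085 ]
camera_head top [182. 251.] 0.53 [0.6187 0.2566 0.085 ]
camera_head side [254. 283.] 0.84 [0.6942 0.1548 0.085 ]
kapton_roll side [254. 389.] 0.9 [0.6292 0.2839 0.    ]
tip_cleaner top [477. 284.] 0.63 [ 0.5512 -0.3708  0.    ]
tip_cleaner side [407. 199.] 0.63 [ 0.5574 -0.3648  0.    ]
braid_spool top [304. 268.] 0.66 [0.5875 0.0093 0.    ]
braid_spool side [345. 281.] 0.59 [ 0.5904 -0.0064  0.    ]
```

View pics/top1.png

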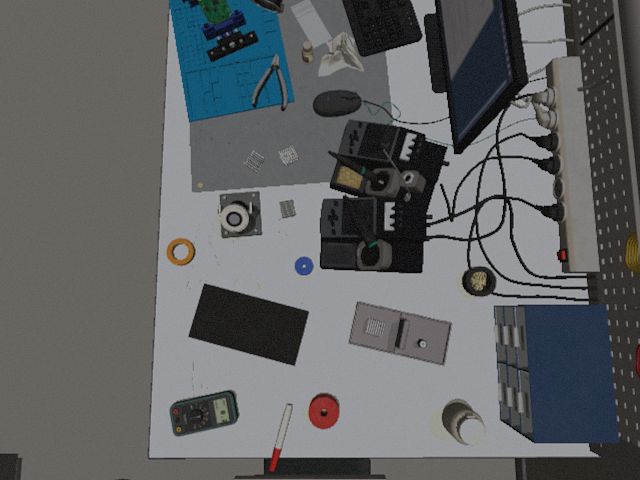

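View pics/side1.png

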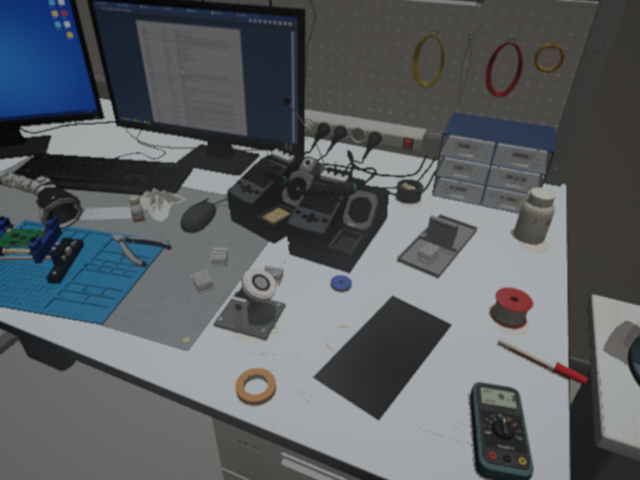

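The picture shows four similar heatsinks, in top-view pixels:
- (254,163) on the grey mat
- (287,157) on the grey mat
- (288,208) beside the camera stand
- (375,327) in the tray's left bay

The one in the tray fits: it is about 0.48 m from the base and the others are over 0.7 m away. The capacitor is at (421,344) and the mat at (249,324). I'll confirm with a crop and measure the yaws.

```bash
cat > s2.py <<'E'
from h import *
np.set_printoptions(precision=4,suppress=True)
print(bot.read_state()["time_s"])
p=cap("top"); im=p["image"]
cv2.imwrite("pics/crop1.png",cv2.resize(im[185:375,180:460],None,fx=2.8,fy=2.8,interpolation=cv2.INTER_CUBIC))
for q,z in [("tray",.011),("mat",.002),("heatsink_centre",.025),("inspection_camera",.008)]:
    for r in bot.silhouettes(p,q):
        m=r["pixels"].astype(np.uint8)
        if m.sum()<20 or r["confidence"]<.4: continue
        c=max(cv2.findContours(m,0,2)[0],key=cv2.contourArea)
        W=np.array([at_z(p,x[0],z)[:2] for x in c]).astype(np.float32)*1000
        b=cv2.boxPoints(cv2.minAreaRect(W)); rc=cv2.minAreaRect(W)
        print(q,round(r["confidence"],2),np.round(r["centre"]),"centre mm",np.round(rc[0],1),"size",np.round(rc[1],1),"ang",round(rc[2],1))
        if q in("tray","mat"): print(b)
print(bot.read_state()["time_s"])
E
python3 s2.py
```

```text
1.1
tray 0.82 [404. 333.] centre mm [ 448.8 -196.3] size [210.2  94.7] ang 77.2
[[ 379.2888 -288.3031]
 [ 471.6288 -309.348 ]
 [ 518.3403 -104.3893]
 [ 426.0002  -83.3443]]
mat 0.81 [248. 325.] centre mm [469.1 130.9] size [239.9 120. ] ang 75.3
[[380.6385  30.0189]
 [496.7492  -0.4045]
 [557.5607 231.6826]
 [441.4501 262.106 ]]
heatsink_centre 0.69 [288. 209.] centre mm [718.2  46.9] size [36.6 27.8] ang 10.3
heatsink_centre 0.56 [374. 327.] centre mm [ 461.5 -140.5] size [38.1 30.5] ang 75.9
heatsink_centre 0.56 [255. 160.] centre mm [826.5 119. ] size [33.1 38.2] ang 57.8
heatsink_centre 0.51 [291. 156.] centre mm [837.8  42.8] size [31.1 34.2] ang 27.0
inspection_camera 0.76 [243. 214.] centre mm [711.4 153.9] size [102.1  96.5] ang 4.3
1.35
```

View pics/crop1.png

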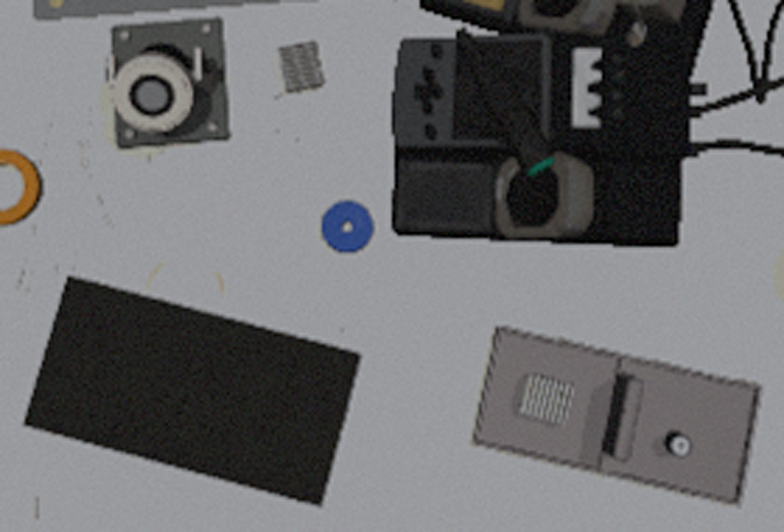

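Confirmed: the heatsink is in the tray's left (+y) bay, with its fins running across the tray so the 36 mm width lies along tray y. The capacitor stands in the right bay. Next I'll plan the approach.

```bash
cat >> h.py <<'E'
from scipy.spatial.transform import Rotation as Ro
np.set_printoptions(precision=4,suppress=True)
def down(yaw):  # tool z down, tool y at angle yaw (deg) in world
    a=np.radians(yaw); y=np.array([np.cos(a),np.sin(a),0]); z=np.array([0,0,-1.])
    return np.array([np.cross(y,z),y,z]).T
def plan(wps,p=None,R=None,step=48,n=None):
    """wps: list of (pos m, R); prints rows in tool axes"""
    s=bot.read_state()
    p=np.array(s["position"]) if p is None else p; R=np.array(s["tcp_rot"]) if R is None else R
    for P,Q in wps:
        P=np.array(P); w=Ro.from_matrix(R.T@Q).as_rotvec()
        k=n or max(1,int(np.ceil(max(np.linalg.norm(P-p)*1000/step,np.linalg.norm(w)/.145))))
        pp,RR=p,R
        for i in range(1,k+1):
            p2=p+(P-p)*i/k; R2=R@Ro.from_rotvec(w*i/k).as_matrix()
            d=RR.T@(p2-pp)*1000; r=Ro.from_matrix(RR.T@R2).as_rotvec()
            print([float(v) for v in np.r_[np.round(d,1),np.round(r,3)]])
            pp,RR=p2,R2
        print("--"); p,R=P,Q
def st():
    s=bot.read_state(); R=np.array(s["tcp_rot"])
    print("t",s["time_s"],"pos",np.array(s["position"])*1000,"yaw_y",np.degrees(np.arctan2(R[1,1],R[0,1])),"z",R[:,2],"q",s["joint_positions"],"F",s["force"],"op",s["opening"],s["grasp_force"]); return s
E
python3 - <<'E'
from h import *
s=st(); print(np.array(s["tcp_rot"]))
R=np.array(s["tcp_rot"])
for yw in (77.2,77.2-180):
    print(yw,Ro.from_matrix(R.T@down(yw)).as_rotvec())
    plan([((.42,.2,.22),down(yw)),((.445,-.195,.2),down(yw))])
E
```

```text
t 1.35 pos [155.6799 605.2931 236.5429] yaw_y 75.5707816145958 z [-0.  0. -1.] q [ 65.3461  30.2249  82.086    0.0002  67.6891 -10.2248] F [ 0.0243  0.6767 -0.1932] op 1.0018337628442961 0.0
[[-0.9685  0.2492 -0.    ]
 [ 0.2492  0.9685  0.    ]
 [ 0.      0.     -1.    ]]
77.2 [ 0.     -0.     -0.0284]
[-32.5, -29.7, 1.5, 0.0, -0.0, -0.003]
[-32.4, -29.8, 1.5, 0.0, -0.0, -0.003]
[-32.3, -29.9, 1.5, 0.0, -0.0, -0.003]
[-32.2, -29.9, 1.5, 0.0, -0.0, -0.003]
[-32.1, -30.0, 1.5, 0.0, -0.0, -0.003]
[-32.1, -30.1, 1.5, 0.0, -0.0, -0.003]
[-32.0, -30.2, 1.5, 0.0, -0.0, -0.003]
[-31.9, -30.3, 1.5, 0.0, -0.0, -0.003]
[-31.8, -30.4, 1.5, 0.0, -0.0, -0.003]
[-31.8, -30.4, 1.5, 0.0, -0.0, -0.003]
[-31.7, -30.5, 1.5, 0.0, -0.0, -0.003]
--
[-12.4, -42.2, 2.2, 0.0, 0.0, 0.0]
[-12.4, -42.2, 2.2, 0.0, 0.0, 0.0]
[-12.4, -42.2, 2.2, 0.0, 0.0, 0.0]
[-12.4, -42.2, 2.2, 0.0, 0.0, 0.0]
[-12.4, -42.2, 2.2, 0.0, 0.0, 0.0]
[-12.4, -42.2, 2.2, 0.0, 0.0, 0.0]
[-12.4, -42.2, 2.2, 0.0, 0.0, 0.0]
[-12.4, -42.2, 2.2, 0.0, 0.0, 0.0]
[-12.4, -42.2, 2.2, 0.0, 0.0, 0.0]
--
-102.8 [-0.     -0.      3.1132]
[-16.2, -14.8
[... 413 characters left out ...]
6.0, 0.8, -0.0, -0.0, 0.142]
[-12.7, 18.0, 0.8, -0.0, -0.0, 0.142]
[-10.0, 19.6, 0.8, -0.0, -0.0, 0.142]
[-7.1, 20.8, 0.8, -0.0, -0.0, 0.142]
[-4.1, 21.6, 0.8, -0.0, -0.0, 0.142]
[-1.0, 22.0, 0.8, -0.0, -0.0, 0.142]
[2.1, 21.9, 0.8, -0.0, -0.0, 0.142]
[5.1, 21.4, 0.8, -0.0, -0.0, 0.142]
[8.1, 20.5, 0.8, -0.0, -0.0, 0.142]
[10.9, 19.1, 0.8, -0.0, -0.0, 0.142]
[13.5, 17.4, 0.8, -0.0, -0.0, 0.142]
--
[12.4, 42.2, 2.2, 0.0, 0.0, 0.0]
[12.4, 42.2, 2.2, 0.0, 0.0, 0.0]
[12.4, 42.2, 2.2, 0.0, 0.0, 0.0]
[12.4, 42.2, 2.2, 0.0, 0.0, 0.0]
[12.4, 42.2, 2.2, 0.0, 0.0, 0.0]
[12.4, 42.2, 2.2, 0.0, 0.0, 0.0]
[12.4, 42.2, 2.2, 0.0, 0.0, 0.0]
[12.4, 42.2, 2.2, 0.0, 0.0, 0.0]
[12.4, 42.2, 2.2, 0.0, 0.0, 0.0]
--
```

play_rows([
  [[-32,-30,1.5,0,0,-0.003],[-32,-30,1.5,0,0,-0.003],[-32,-30,1.5,0,0,-0.003],[-32,-30,1.5,0,0,-0.003],[-32,-30,1.5,0,0,-0.003]],
], fingers=1)

```text
time_s: 1.85
position: [0.2751, 0.4195, 0.2292]
tcp_rot: [[-0.972, 0.234, 0.001], [0.234, 0.972, 0.0], [-0.001, 0.001, -1.0]]
force: [0.0, 0.6, 0.1]
opening: 1.0
grasp_force: 0.0
```

play_rows([
  [[-32,-30,1.5,0,0,-0.003],[-32,-30,1.5,0,0,-0.003],[-32,-30,1.5,0,0,-0.003],[-32,-30,1.5,0,0,-0.003],[-32,-30,1.5,0,0,-0.003]],
])

```text
time_s: 2.35
position: [0.3968, 0.2367, 0.2218]
tcp_rot: [[-0.976, 0.22, 0.001], [0.22, 0.976, 0.0], [-0.001, 0.001, -1.0]]
force: [0.8, 0.4, -0.0]
opening: 0.998
grasp_force: 0.0
```

play_rows([
  [[-32,-31,1.5,0,0,0],[-12,-42,2,0,0,0],[-12,-42,2,0,0,0],[-12,-42,2,0,0,0],[-12,-42,2,0,0,0]],
])

```text
time_s: 2.85
position: [0.4302, 0.0247, 0.2122]
tcp_rot: [[-0.975, 0.22, 0.001], [0.22, 0.975, -0.0], [-0.001, 0.0, -1.0]]
force: [0.5, -0.1, 0.7]
opening: 0.999
grasp_force: 0.0
```

play_rows([
  [[-12,-42,2,0,0,0],[-12,-42,2,0,0,0],[-12,-42,2,0,0,0],[-12,-42,2,0,0,0],[-12,-42,2,0,0,0]],
])

```text
time_s: 3.35
position: [0.4424, -0.1936, 0.2022]
tcp_rot: [[-0.975, 0.22, 0.001], [0.22, 0.975, -0.0], [-0.001, -0.0, -1.0]]
force: [1.4, 0.3, -0.0]
opening: 0.998
grasp_force: 0.0
```

```bash
cat > s3.py <<'E'
from h import *
st()
p=cap("wrist"); cv2.imwrite("pics/w1.png",p["image"])
for q,z in [("tray",0),("tray_grip",.052),("heatsink_centre",.014),("capacitor_centre",.016)]:
    for r in bot.pinpoint(p,q)[:3]: print(q,round(r["confidence"],2),np.round(r["centre"]),at_z(p,r["centre"],z)*1000)
for q,z in [("tray",.011),("heatsink_centre",.025)]:
    for r in bot.silhouettes(p,q)[:2]:
        c=max(cv2.findContours(r["pixels"].astype(np.uint8),0,2)[0],key=cv2.contourArea)
        rc=cv2.minAreaRect(np.array([at_z(p,x[0],z)[:2] for x in c]).astype(np.float32)*1000); print(q,r["confidence"],rc)
E
python3 s3.py
```

```text
t 3.35 pos [ 442.3839 -193.5699  202.2397] yaw_y 77.26372855132308 z [ 0.0007 -0.0003 -1.    ] q [ -36.9279   22.2545  104.2424    0.0124   53.458  -114.199 ] F [ 1.4143  0.3146 -0.0236] op 0.9981785460039213 0.0
tray 0.83 [321. 224.] [ 443.867  -192.4441    0.    ]
tray_grip 0.75 [319. 242.] [ 448.5565 -194.8647   52.    ]
heatsink_centre 0.66 [379. 229.] [ 457.7924 -139.526    14.    ]
capacitor_centre 0.67 [270. 217.] [ 424.0181 -235.9882   16.    ]
tray 0.8 ((445.4980773925781, -194.2450408935547), (208.30772399902344, 93.64530181884766), 77.05104064941406)
heatsink_centre 0.69 ((455.51483154296875, -140.21435546875), (38.32889175415039, 33.05874252319336), 77.17639923095703)
```

The wrist view agrees with the top view: tray (446,-194.5), yaw 77.1°, heatsink (457,-140), capacitor (424,-236). I'll descend to the grip tab.

play_rows([
  [[-1.2,0,40,0,0,0],[-1.2,0,40,0,0,0],[-1.2,0,40,0,0,0],[0,0,25,0,0,0],[0,0,10,0,0,0]],
])

```text
time_s: 4.2
position: [0.4448, -0.19, 0.0451]
tcp_rot: [[-0.976, 0.218, -0.004], [0.218, 0.976, 0.003], [0.004, 0.002, -1.0]]
force: [-0.3, -0.0, -0.2]
opening: 1.003
grasp_force: 0.0
```

play_rows([
  [[0,0,0,0,0,0],[0,0,0,0,0,0],[0,0,0,0,0,0],[0,0,0,0,0,0],[0,0,0,0,0,0]],
], fingers=-1)

```text
time_s: 4.7
position: [0.4464, -0.1927, 0.048]
tcp_rot: [[-0.975, 0.22, 0.002], [0.22, 0.975, -0.001], [-0.002, -0.001, -1.0]]
force: [-0.6, 1.0, -0.8]
opening: 0.634
grasp_force: 0.0
```

play_rows([
  [[0,0,0,0,0,0],[0,0,0,0,0,0],[0,0,0,0,0,0],[0,0,0,0,0,0]],
])

```text
time_s: 5.1
position: [0.4459, -0.1924, 0.047]
tcp_rot: [[-0.975, 0.22, -0.0], [0.22, 0.975, 0.0], [0.0, 0.0, -1.0]]
force: [0.3, -0.2, -0.4]
opening: 0.267
grasp_force: 0.0
```

```bash
cat > s4.py <<'E'
from h import *
st()
p=cap("top"); cv2.imwrite("pics/t2.png",p["image"])
p=cap("wrist"); cv2.imwrite("pics/w2.png",p["image"])
E
python3 s4.py
```

```text
t 5.1 pos [ 445.8623 -192.3606   47.0123] yaw_y 77.28246614007563 z [-0.0001  0.0001 -1.    ] q [ -36.5513   38.7486  110.1354    0.0007   31.1233 -113.8343] F [ 0.3261 -0.2262 -0.3744] op 0.2665524671347981 0.0
```

View pics/w2.png

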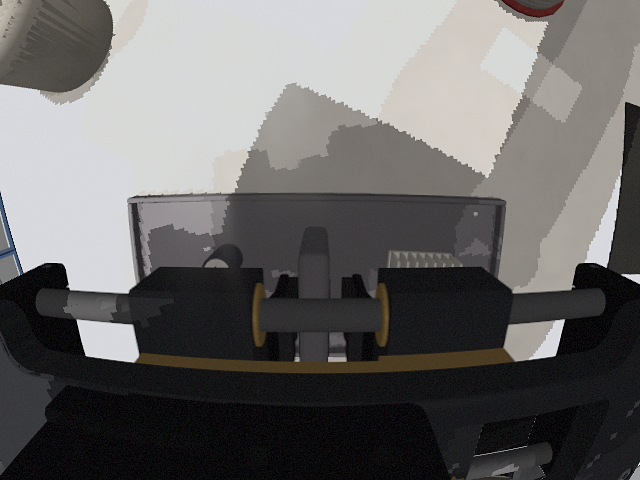

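The wrist view shows the fingers either side of the tab (315,290), with the capacitor at (222,262) and the heatsink at (425,258) clear of them. I'll keep closing.

play_rows([
  [[0,0,0,0,0,0],[0,0,0,0,0,0],[0,0,0,0,0,0],[0,0,0,0,0,0]],
])

```text
time_s: 5.6
position: [0.446, -0.1924, 0.047]
tcp_rot: [[-0.975, 0.22, 0.0], [0.22, 0.975, -0.0], [-0.0, -0.0, -1.0]]
force: [-0.9, -0.5, -1.3]
opening: 0.14
grasp_force: 30.0
```

play_rows([
  [[0,0,-1,0,0,0],[0,0,-3,0,0,0],[0,0,-6,0,0,0],[0,0,-8,0,0,0],[0,0,-10,0,0,0]],
])

```text
time_s: 6.1
position: [0.4458, -0.1922, 0.0757]
tcp_rot: [[-0.976, 0.22, -0.0], [0.22, 0.976, 0.0], [0.0, 0.0, -1.0]]
force: [-0.4, -0.1, -3.0]
opening: 0.133
grasp_force: 30.0
```

```bash
cat > s5.py <<'E'
from h import *
st()
for n in ["top","wrist"]:
    p=cap(n); cv2.imwrite(f"pics/{n}3.png",p["image"])
    for q,z in [("tray",.028),("capacitor_centre",.044),("heatsink_centre",.042)]:
        for r in bot.pinpoint(p,q)[:3]: print(n,q,round(r["confidence"],2),np.round(r["centre"]),at_z(p,r["centre"],z)*1000)
E
python3 s5.py
```

```text
t 6.1 pos [ 445.7518 -192.1569   75.6966] yaw_y 77.29456803186223 z [-0.0004  0.0003 -1.    ] q [ -36.5398   35.4372  109.4793    0.0016   35.1136 -113.8356] F [-0.4089 -0.082  -2.9769] op 0.13273119137967623 29.999391795136034
top tray 0.79 [401. 334.] [ 445.8356 -195.5463   28.    ]
top heatsink_centre 0.8 [289. 154.] [837.9094  41.7703  42.    ]
top heatsink_centre 0.79 [288. 209.] [713.1034  42.607   42.    ]
top heatsink_centre 0.62 [404. 334.] [ 447.672  -200.3119   42.    ]
wrist tray 0.83 [321. 277.] [ 447.7603 -191.7015   28.    ]
wrist capacitor_centre 0.78 [229. 268.] [ 427.4203 -235.406    44.    ]
```

Gripped and lifted (about 3 N of load). Now I'll carry it to the mat with gentle ramps.

play_rows([
  [[1.2,8,-1,0,0,0],[2.4,16,-1,0,0,0],[3.6,24,-1,0,0,0.005],[4.6,30,-1,0,0,0.005],[4.6,30,-1,0,0,0.005]],
])

```text
time_s: 7.0
position: [0.4535, -0.0812, 0.08]
tcp_rot: [[-0.972, 0.235, -0.001], [0.235, 0.972, 0.001], [0.001, 0.0, -1.0]]
force: [0.7, 0.2, -2.4]
opening: 0.136
grasp_force: 30.0
```

play_rows([
  [[4.6,30,0,0,0,0.005],[4.6,30,0,0,0,0.005],[4.6,30,0,0,0,0.005],[4.6,30,0,0,0,0.005],[4.6,30,0,0,0,0]],
])

```text
time_s: 7.5
position: [0.4673, 0.0702, 0.08]
tcp_rot: [[-0.967, 0.253, -0.001], [0.253, 0.967, 0.0], [0.001, -0.0, -1.0]]
force: [-0.2, 0.6, -1.8]
opening: 0.138
grasp_force: 30.0
```

play_rows([
  [[3.6,24,0,0,0,0],[3,20,0,0,0,0],[1.8,12,0,0,0,0],[1.2,8,0,0,0,0],[0,0,0,0,0,0]],
])

```text
time_s: 8.0
position: [0.4751, 0.1329, 0.08]
tcp_rot: [[-0.968, 0.252, -0.0], [0.252, 0.968, -0.0], [0.0, -0.0, -1.0]]
force: [-0.1, 0.3, -2.8]
opening: 0.136
grasp_force: 30.0
```

```bash
cat > s6.py <<'E'
from h import *
st()
for n in ["top","side","wrist"]:
    p=cap(n); cv2.imwrite(f"pics/{n}4.png",p["image"])
    for q,z in [("mat",0),("tray",.034),("tray_grip",.086)]:
        for r in bot.pinpoint(p,q)[:1]: print(n,q,round(r["confidence"],2),np.round(r["centre"]),at_z(p,r["centre"],z)*1000)
a=np.hstack([cv2.imread("pics/top4.png")[250:400,150:350],cv2.imread("pics/side4.png")[250:400,280:480]])
cv2.imwrite("pics/c4.png",cv2.resize(np.vstack([a,cv2.resize(cv2.imread("pics/wrist4.png"),(400,300))]),None,fx=1.3,fy=1.3,interpolation=cv2.INTER_CUBIC))
E
python3 s6.py
```

```text
t 8.0 pos [475.0876 132.8918  80.0128] yaw_y 75.37734131517132 z [-0.0002 -0.     -1.    ] q [  2.6247  35.273  108.2407  -0.0013  36.498  -72.7516] F [-0.1422  0.2907 -2.7842] op 0.13601575444050268 29.999802354723215
side mat 0.84 [387. 350.] [465.7053 131.0071   0.    ]
side tray 0.68 [384. 332.] [476.1954 126.557   34.    ]
side tray_grip 0.56 [384. 311.] [478.6006 134.0727  86.    ]
wrist tray 0.84 [322. 274.] [474.7748 133.8327  34.    ]
```

View pics/c4.png

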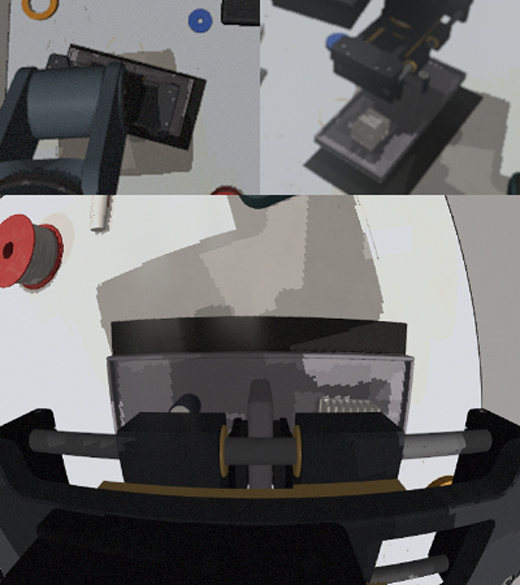

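The tray hangs level over the mat with both parts upright in it. The mat's near edge shows in the wrist view, and I'll use its corners to refine the mat centre.

```bash
cat > s7.py <<'E'
from h import *
p=cap("wrist"); im=p["image"]
g=im.max(axis=2)
for r in bot.silhouettes(p,"mat")[:2]:
    m=r["pixels"].astype(np.uint8); print(r["confidence"],r["centre"],m.sum())
    c=max(cv2.findContours(m,0,2)[0],key=cv2.contourArea)
    W=np.array([at_z(p,x[0],.002)[:2] for x in c])*1000
    u=np.array([.2535,.9673]);v=np.array([.9673,-.2535])
    print("along",(W@u).min(),(W@u).max(),"across",(W@v).min(),"TCP",np.array([475.1,132.9])@u,np.array([475.1,132.9])@v)
    # left/right edges at points with high across
    for lo in range(0,40,8):
        k=(W@v>(W@v).min()+lo)&(W@v<(W@v).min()+lo+8); print(lo,(W[k]@u).min(),(W[k]@u).max())
    near=W[np.abs(W@u-np.array([475.1,132.9])@u)<100]; print("near edge samples",np.percentile(near@v,[1,5,10,25]))
cv2.imwrite("pics/w5.png",cv2.resize(im[130:250,110:530],None,fx=1.8,fy=1.8))
E
python3 s7.py
```

```text
0.69 [314.9, 172.8] 15270
along 127.46403438043244 366.8306555425269 across 357.0328002408943 TCP 248.99202000000002 425.87408000000005
0 128.1819818525297 366.6170554832468
8 128.06938085589198 366.8306555425269
16 127.46403438043244 366.650580760537
24 128.45389952371735 366.32410765714593Traceback (most recent call last):
  File "s7.py", line 12, in <module>
    k=(W@v>(W@v).min()+lo)&(W@v<(W@v).min()+lo+8); print(lo,(W[k]@u).min(),(W[k]@u).max())
                                                            ~~~~~~~~~~~~^^
    return umr_minimum(a, axis, None, out, keepdims, initial, where)
ValueError: zero-size array to reduction operation minimum which has no identity
```

play_rows([
  [[2,-0.5,4,0,0,0],[3,-0.7,8,0,0,0],[2.4,-0.6,8,0,0,0],[0,0,5,0,0,0],[0,0,3,0,0,0]],
])

```text
time_s: 9.2
position: [0.4673, 0.1321, 0.0511]
tcp_rot: [[-0.967, 0.254, -0.001], [0.254, 0.967, -0.0], [0.001, -0.0, -1.0]]
force: [-0.0, -0.1, -1.7]
opening: 0.139
grasp_force: 30.0
```

play_rows([
  [[0,0,1.5,0,0,0],[0,0,1,0,0,0],[0,0,0.5,0,0,0],[0,0,0,0,0,0]],
])

```text
time_s: 9.6
position: [0.468, 0.1321, 0.0492]
tcp_rot: [[-0.967, 0.254, 0.0], [0.254, 0.967, 0.0], [-0.0, 0.0, -1.0]]
force: [-0.9, -0.4, -2.8]
opening: 0.132
grasp_force: 30.0
```

```bash
cat > s8.py <<'E'
from h import *
st()
p=cap("wrist"); im=p["image"]
cv2.imwrite("pics/w8.png",cv2.resize(im[130:330,110:530],None,fx=1.8,fy=1.8))
u=np.array([.2535,.9673]);v=np.array([.9673,-.2535])
for q,z in (("mat",.002),("tray",.013)):
  for r in bot.silhouettes(p,q)[:1]:
    m=r["pixels"].astype(np.uint8)
    c=max(cv2.findContours(m,0,2)[0],key=cv2.contourArea)
    W=np.array([at_z(p,x[0],z)[:2] for x in c])*1000
    print(q,r["confidence"],"along",(W@u).min(),(W@u).max(),"mid",((W@u).min()+(W@u).max())/2,"across min",(W@v).min(),"max",(W@v).max())
    for a in (-80,-40,0,40,80):
        k=np.abs(W@u-247-a)<10; print(a,np.round((W[k]@v).min(),1),end=" ")
    print()
E
python3 s8.py
```

```text
t 9.6 pos [468.0226 132.1482  49.1699] yaw_y 75.28723657066823 z [ 0.0004  0.     -1.    ] q [  2.5735  38.5153 110.0102   0.0001  31.4507 -72.7139] F [-0.9087 -0.3619 -2.8164] op 0.1323133849428102 29.999318118207157
mat 0.69 along 127.63494624755688 366.84895462054794 mid 247.2419504340524 across min 356.8195580533267 max 432.674878613158
-80 356.9 -40 357.2 0 357.0 40 357.5 80 357.7 
tray 0.58 along 143.59200357564995 351.4602645171588 mid 247.52613404640437 across min 371.6183990125012 max 428.4459116129424
-80 371.7 -40 371.8 0 372.2 40 372.0 80 372.1
```

View pics/w8.png

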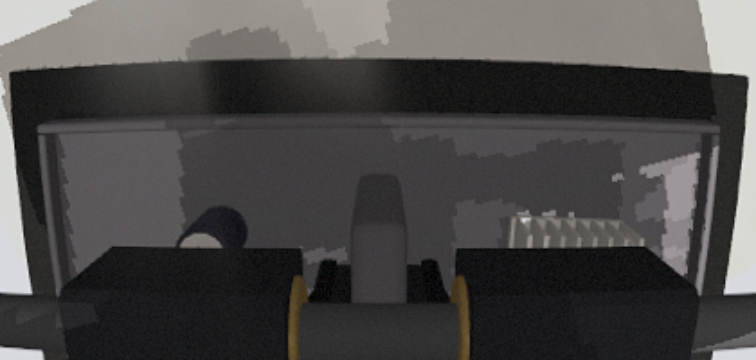

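The tray sits within about 1 mm of the mat centre and is aligned with it (tray edge 14.8 mm inside the mat edge); both parts are upright. I'll set it down and release.

play_rows([
  [[0.7,-0.2,0.5,0,0,0],[0,0,0.3,0,0,0],[0,0,0.3,0,0,0],[0,0,0,0,0,0]],
])

```text
time_s: 10.15
position: [0.4678, 0.1321, 0.049]
tcp_rot: [[-0.967, 0.254, 0.002], [0.254, 0.967, 0.0], [-0.002, 0.001, -1.0]]
force: [0.2, -0.4, 6.9]
opening: 0.135
grasp_force: 30.0
```

play_rows([
  [[0,0,0,0,0,0],[0,0,0,0,0,0],[0,0,0,0,0,0],[0,0,0,0,0,0]],
], fingers=-0.2)

```text
time_s: 10.55
position: [0.467, 0.1321, 0.0478]
tcp_rot: [[-0.967, 0.254, -0.0], [0.254, 0.967, -0.0], [0.0, -0.0, -1.0]]
force: [0.6, -0.4, -0.3]
opening: 0.371
grasp_force: 0.0
```

play_rows([
  [[0,0,-5,0,0,0],[0,0,-20,0,0,0],[0,0,-35,0,0,0],[0,0,-40,0,0,0],[0,0,-20,0,0,0]],
], fingers=0.3)

```text
time_s: 11.05
position: [0.4682, 0.1322, 0.1709]
tcp_rot: [[-0.967, 0.254, 0.004], [0.254, 0.967, 0.0], [-0.004, 0.001, -1.0]]
force: [1.7, 0.3, -0.4]
opening: 0.64
grasp_force: 0.0
```

play_rows([
  [[0,15,0,0,0,0],[0,30,0,0,0,0],[0,10,0,0,0,0],[0,0,0,0,0,0]],
])

```text
time_s: 11.45
position: [0.4807, 0.1867, 0.167]
tcp_rot: [[-0.968, 0.251, -0.001], [0.251, 0.968, -0.0], [0.001, -0.0, -1.0]]
force: [-0.4, -0.1, 0.3]
opening: 0.65
grasp_force: 0.0
```

```bash
cat > s9.py <<'E'
from h import *
st()
p=cap("wrist"); im=p["image"]
cv2.imwrite("pics/w9.png",im)
u=np.array([.2535,.9673]);v=np.array([.9673,-.2535])
for q,z in (("mat",.002),("tray",.013),("heatsink_centre",.027)):
  for r in bot.silhouettes(p,q)[:2]:
    c=max(cv2.findContours(r["pixels"].astype(np.uint8),0,2)[0],key=cv2.contourArea)
    W=np.array([at_z(p,x[0],z)[:2] for x in c]).astype(np.float32)*1000
    print(q,round(r["confidence"],2),"along",(W@u).min(),(W@u).max(),"across",(W@v).min(),(W@v).max(),cv2.minAreaRect(W))
for q,z in [("tray",.002),("tray_grip",.054),("heatsink_centre",.016),("capacitor_centre",.018)]:
    for r in bot.pinpoint(p,q)[:2]:
        X=at_z(p,r["centre"],z)*1000; print(q,round(r["confidence"],2),np.round(r["centre"]),X,"u,v",X[:2]@u,X[:2]@v)
E
python3 s9.py
```

```text
t 11.45 pos [480.7396 186.6858 167.015 ] yaw_y 75.44103808492052 z [-0.0013 -0.0002 -1.    ] q [  8.7931  27.684  101.6211   0.0007  50.7674 -66.6484] F [-0.3926 -0.1179  0.3211] op 0.6501818531210897 0.0
mat 0.68 along 127.1328512386322 367.09999089660647 across 356.7632977737427 477.6220200546265 ((466.3650817871094, 133.30345153808594), (240.02793884277344, 120.14434051513672), 74.80132293701172)
tray 0.85 along 142.89397450637819 351.4626506820679 across 372.20340513305666 465.13722710418705 ((467.6147155761719, 132.99024963378906), (208.6158905029297, 92.85892486572266), 75.43582153320312)
heatsink_centre 0.79 along 286.3743786483765 322.2609853256226 across 399.43462517089847 433.6123215438843 ((480.2022705078125, 188.68832397460938), (35.555625915527344, 32.9637336730957), 71.42144012451172)
tray 0.75 [257. 231.] [466.768  134.9016   2.    ] u,v 248.8159812490235 417.30716219099514
tray_grip 0.62 [244. 249.] [468.9148 132.5116  54.    ] u,v 247.04834073528951 419.9895936780305
heatsink_centre 0.61 [320. 237.] [482.3687 186.6456  16.    ] u,v 302.82279337931243 419.2805568431943
heatsink_centre 0.39 [247. 249.] [477.2457 124.8198  16.    ] u,v 241.71996813697655 429.99793038154047
capacitor_centre 0.84 [197. 223.] [444.6637  90.139   18.    ] u,v 199.91369697150958 407.27297264539806
```

View pics/w9.png

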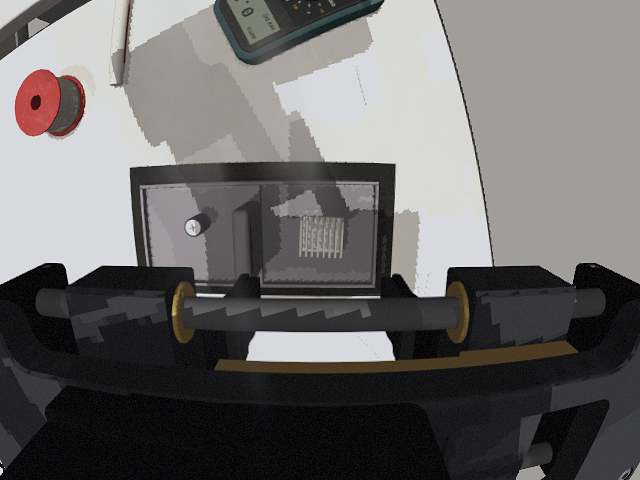

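On the mat the tray is at (467.6,133.0), yaw 75.4°, against the mat's (466.4,133.3), yaw 74.8°, so it is centred. The capacitor stands at (195,226) and the heatsink is at (322,237). I'll check the heatsink's yaw before gripping.

Run:
```python
from h import *
p=cap("wrist"); g=cv2.cvtColor(p["image"],cv2.COLOR_BGR2GRAY).astype(np.float32)
C=np.array([.4817,.1873]); u=np.array([.2535,.9673]);v=np.array([.9673,-.2535])
n=48; mx=np.zeros((n,n),np.float32); my=mx.copy()
for i in range(n):
    for j in range(n):
        X=C+u*(j-n/2)*.0006*1.0+v*(i-n/2)*.0005
        mx[i,j],my[i,j]=proj(p,[X[0],X[1],.027])
P=cv2.remap(g,mx,my,cv2.INTER_CUBIC)
best=[]
for a in np.arange(-12,12.1,1):
    M=cv2.getRotationMatrix2D((n/2,n/2),a,1); q=cv2.warpAffine(P,M,(n,n))[10:38,8:40]
    best.append((q.mean(0).var(),a))
print([(round(float(b),1),float(a)) for b,a in best])
cv2.imwrite("pics/hs.png",cv2.resize(P,None,fx=10,fy=10,interpolation=cv2.INTER_CUBIC))
```

```text
[(19.3, -12.0), (23.3, -11.0), (28.7, -10.0), (35.4, -9.0), (43.7, -8.0), (54.0, -7.0), (66.0, -6.0), (79.2, -5.0), (92.2, -4.0), (106.6, -3.0), (124.6, -2.0), (145.4, -1.0), (169.7, 0.0), (160.7, 1.0), (153.5, 2.0), (146.8, 3.0), (141.5, 4.0), (132.5, 5.0), (118.1, 6.0), (102.3, 7.0), (86.8, 8.0), (72.0, 9.0), (58.8, 10.0), (47.0, 11.0), (36.9, 12.0)][ WARN:0@1.122] global loadsave.cpp:1063 imwrite_ Unsupported depth image for selected encoder is fallbacked to CV_8U.
```

View pics/hs.png

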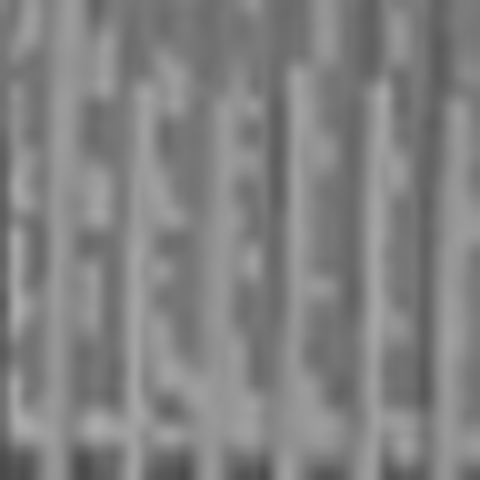

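The fins line up with the tray (within 2°), so I'll keep the yaw. I'm narrowing the opening and descending to the heatsink.

play_rows([
  [[-0.4,0.4,20,0,0,0],[-0.4,0.4,35,0,0,0],[0,0,35,0,0,0],[0,0,25,0,0,0],[0,0,15,0,0,0]],
], fingers=0.1)

```text
time_s: 12.4
position: [0.4811, 0.1854, 0.036]
tcp_rot: [[-0.967, 0.254, -0.003], [0.255, 0.967, -0.0], [0.003, -0.001, -1.0]]
force: [0.0, 0.5, -0.2]
opening: 0.555
grasp_force: 0.0
```

play_rows([
  [[0,0,8,0,0,0],[0,0,5,0,0,0],[0,0,2,0,0,0],[0,0,1,0,0,0],[0,0,0,0,0,0]],
])

```text
time_s: 12.9
position: [0.4825, 0.186, 0.0226]
tcp_rot: [[-0.967, 0.254, 0.001], [0.254, 0.967, 0.0], [-0.001, 0.001, -1.0]]
force: [0.1, 0.0, 0.8]
opening: 0.551
grasp_force: 0.0
```

Run:
```python
from h import *
st()
p=cap("wrist"); cv2.imwrite("pics/w10.png",cv2.resize(p["image"][170:370,150:530],None,fx=1.8,fy=1.8))
```

```text
t 12.9 pos [482.5135 185.9625  22.564 ] yaw_y 75.28538503549039 z [ 0.0013  0.0002 -1.    ] q [  8.6821  42.5121 105.9949  -0.0017  31.4167 -66.6019] F [0.1434 0.0039 0.7882] op 0.5509915857838382 0.0
```

View pics/w10.png

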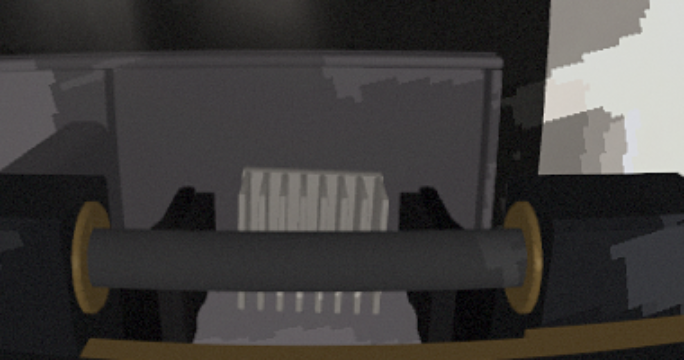

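The fingers are either side of the heatsink (centre about (312,235) in the crop), clear of the tray wall and tab. Closing now.

play_rows([
  [[0,0,1,0,0,0],[0,0,0,0,0,0],[0,0,0,0,0,0],[0,0,0,0,0,0],[0,0,0,0,0,0]],
], fingers=-1)

```text
time_s: 13.45
position: [0.4822, 0.186, 0.0212]
tcp_rot: [[-0.967, 0.254, 0.0], [0.254, 0.967, 0.0], [-0.0, 0.0, -1.0]]
force: [-0.2, 0.5, 1.6]
opening: 0.399
grasp_force: 29.9
```

play_rows([
  [[0,0,0,0,0,0],[0,0,-3,0,0,0],[0,0,-8,0,0,0],[0,0,-15,0,0,0],[0,0,-25,0,0,0]],
])

```text
time_s: 13.95
position: [0.4809, 0.1856, 0.0717]
tcp_rot: [[-0.967, 0.254, -0.003], [0.254, 0.967, -0.001], [0.003, -0.001, -1.0]]
force: [-0.5, 0.5, -0.2]
opening: 0.402
grasp_force: 29.9
```

play_rows([
  [[0,0,-35,0,0,0],[0,0,-40,0,0,0],[0,0,-35,0,0,0],[0,0,-15,0,0,0],[0,0,0,0,0,0]],
])

```text
time_s: 14.45
position: [0.4835, 0.1861, 0.1999]
tcp_rot: [[-0.967, 0.254, 0.006], [0.254, 0.967, 0.001], [-0.006, 0.002, -1.0]]
force: [0.3, -0.2, -0.6]
opening: 0.398
grasp_force: 29.9
```

```bash
cat > s11.py <<'E'
from h import *
s=st()
P={n:cap(n) for n in("side","top","wrist")}
for n in P: cv2.imwrite(f"pics/{n}11.png",P[n]["image"])
for q in ("camera_head","inspection_camera","heatsink_centre"):
    D={}
    for n in P:
        rs=[r for r in bot.pinpoint(P[n],q)[:3]]
        for r in rs: print(q,n,round(r["confidence"],2),np.round(r["centre"],1))
        if rs: D[n]=rs[0]["centre"]
    if q!="heatsink_centre" and len(D)>1:
        k=list(D)[:2]; print(k,tri(P[k[0]],D[k[0]],P[k[1]],D[k[1]]))
E
python3 s11.py
```

```text
t 14.45 pos [483.5082 186.1388 199.8512] yaw_y 75.29568074394761 z [ 0.0063  0.0009 -1.    ] q [  8.6867  24.8246  99.8234  -0.0051  54.99   -66.6057] F [ 0.2829 -0.2026 -0.5987] op 0.39769893925490024 29.91413041949272
camera_head side 0.89 [262.1 282. ]
camera_head top 0.61 [233.1 217.9]
['side', 'top'] (array([0.6836, 0.1516, 0.0884]), np.float64(0.005018605148615235))
inspection_camera side 0.7 [250.8 317.1]
inspection_camera top 0.61 [241.7 212.6]
['side', 'top'] (array([ 0.7125,  0.1505, -0.0041]), np.float64(0.005164187774201703))
heatsink_centre side 0.88 [201.2 280.7]
heatsink_centre side 0.7 [377.1 275.9]
heatsink_centre side 0.55 [220.3 254.7]
heatsink_centre top 0.78 [286.7 208.2]
heatsink_centre top 0.56 [254.1 160.4]
heatsink_centre top 0.53 [287.5 155.5]
heatsink_centre wrist 0.77 [319.4 305.8]
```

Run:
```python
from h import *
s=st(); R=np.array(s["tcp_rot"]); T=np.array(s["position"])
p=cap("wrist"); C=-np.array(p["R"]).T@np.array(p["t"]); print("cam in tool",R.T@(C-T)*1000, "cam z in tool",R.T@np.array(p["R"])[2])
for r in bot.pinpoint(p,"heatsink_centre")[:1]: print("hs in tool",R.T@(at_z(p,r["centre"],T[2]-.0052)-T)*1000,r["centre"])
for r in bot.silhouettes(p,"heatsink_centre")[:1]:
    ys,xs=np.nonzero(r["pixels"]); print(xs.min(),xs.max(),ys.min(),ys.max())
    # near face base edge (z=16.2 ahead), upper image rows
    for y in (ys.min(),ys.max()): print("edge row",y,"at base",(R.T@(at_z(p,(xs[ys==y].mean(),y),T[2]-.0162)-T)*1000),"at fin tips",(R.T@(at_z(p,(xs[ys==y].mean(),y),T[2]+.0058)-T)*1000))
a=np.radians(4.5); ax=np.array([-.5*np.cos(a),-.5*np.sin(a),np.sqrt(.75)])
y=np.array([-np.sin(a),np.cos(a),0]); Q=np.array([np.cross(y,-ax),y,-ax]).T
print(Q)
plan([(np.array([.688,.154,.085])+ax*.1762,Q)])
```

```text
t 15.05 pos [481.9471 185.8442 196.5609] yaw_y 75.28453730598747 z [-0.0008 -0.0001 -1.    ] q [  8.6789  25.1337  99.9493  -0.0019  54.9614 -66.6046] F [ 0.1262 -0.6997 -1.2115] op 0.4036772601050406 29.914076328277588
cam in tool [  66.0453    0.8127 -147.6615] cam z in tool [-0.241   0.0005  0.9705]
hs in tool [ 1.286  -0.2014  5.201 ] [317.7, 302.6]
279 362 266 346
edge row 266 at base [ 14.9421 -10.2611  16.2139] at fin tips [21.8013 -8.7748 -5.7818]
edge row 346 at base [-27.2931  11.5919  16.177 ] at fin tips [-14.765   10.1451  -5.8137]
[[-0.8634 -0.0785  0.4985]
 [-0.0679  0.9969  0.0392]
 [-0.5     0.     -0.866 ]]
[-24.8, -1.5, -8.1, -0.018, -0.104, -0.066]
[-25.4, -3.0, -5.6, -0.018, -0.104, -0.066]
[-25.6, -4.6, -3.0, -0.018, -0.104, -0.066]
[-25.4, -6.3, -0.4, -0.018, -0.104, -0.066]
[-24.9, -7.9, 2.0, -0.018, -0.104, -0.066]
--
```

The heatsink is centred in the jaws, with base edge at +14.9 mm and fin edge at -14.8 mm in tool x. Next is the pre-present pose, about 16 cm from the glass.

play_rows([
  [[-24.8,-1.5,-8,-0.018,-0.104,-0.066],[-25.4,-3,-5.6,-0.018,-0.104,-0.066],[-25.6,-4.6,-3,-0.018,-0.104,-0.066],[-25.4,-6.3,-0.4,-0.018,-0.104,-0.066],[-25,-8,2,-0.018,-0.104,-0.066]],
])

```text
time_s: 15.7
position: [0.601, 0.1471, 0.2387]
tcp_rot: [[-0.86, -0.084, 0.504], [-0.073, 0.996, 0.042], [-0.506, -0.0, -0.863]]
force: [0.2, 0.5, -0.7]
opening: 0.404
grasp_force: 29.9
```

play_rows([
  [[0,0,0,0,0,0],[0,0,0,0,0,0],[0,0,0,0,0,0]],
])

```text
time_s: 16.0
position: [0.5997, 0.1476, 0.2373]
tcp_rot: [[-0.864, -0.081, 0.498], [-0.069, 0.997, 0.042], [-0.499, 0.002, -0.866]]
force: [-0.1, 0.3, 0.1]
opening: 0.403
grasp_force: 29.9
```

```bash
cat > s12.py <<'E'
from h import *
s=st(); R=np.array(s["tcp_rot"]); T=np.array(s["position"])
p=cap("wrist"); cv2.imwrite("pics/w12.png",p["image"])
for q,z in (("camera_head",.085),("inspection_camera",0)):
    for r in bot.pinpoint(p,q)[:2]:
        X=at_z(p,r["centre"],z); print(q,round(r["confidence"],2),np.round(r["centre"],1),X*1000,"in tool",R.T@(X-T)*1000)
for r in bot.silhouettes(p,"camera_head")[:1]:
    m=r["pixels"].astype(np.uint8); c=max(cv2.findContours(m,0,2)[0],key=cv2.contourArea); print(m.sum(),cv2.boundingRect(c))
E
python3 s12.py
```

```text
t 16.0 pos [599.7123 147.5694 237.3384] yaw_y 94.63788738415035 z [ 0.4976  0.0419 -0.8664] q [  3.0468  22.0282 105.5789   2.3085  22.4602 -93.4619] F [-0.1454  0.3488  0.0837] op 0.4033606051230264 29.914291128516197
camera_head 0.6 [319.6 227. ] [685.7636 155.3321  85.    ] in tool [  1.2275   0.5116 175.1294]
inspection_camera 0.63 [318.5 192.2] [709.303  156.0914   0.    ] in tool [ 23.2958  -0.7843 260.5167]
3400 (285, 190, 67, 66)
```

View pics/w12.png

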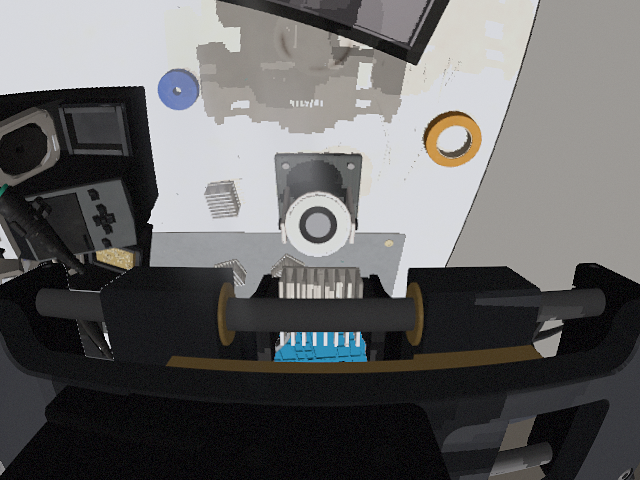

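The wrist view looks nearly straight down the lens: light ring at (318,224), stand square to the jaws, heatsink fins at (320,290). I'll fit the ring and glass for a sharper centre.

Run:
```python
from h import *
s=st(); R=np.array(s["tcp_rot"]); T=np.array(s["position"])
p=cap("wrist"); g=cv2.cvtColor(p["image"],cv2.COLOR_BGR2GRAY)
ax=-np.array([.4985,.0392,-.866])
def totool(uv,h):  # plane: tool z = h
    c,d=ray(p,uv); c=R.T@(c-T); d=R.T@d; return (c+d*(h-c[2])/d[2])*1000
x0,y0=270,175
roi=cv2.GaussianBlur(g[y0:262,x0:370],(3,3),0)
for nm,m in (("dark/glass",(roi<140)),("white",(roi>185))):
    cs=cv2.findContours(m.astype(np.uint8),cv2.RETR_CCOMP,cv2.CHAIN_APPROX_NONE)[0]
    for c in cs:
        if 150<cv2.contourArea(c)<5000 and len(c)>20:
            e=cv2.fitEllipse(c); cen=np.array(e[0])+[x0,y0]
            if np.hypot(*(cen-[318,224]))<8: print(nm,cen,e[1],e[2],"tool",totool(cen,.176), "rect-fit",cv2.minEnclosingCircle(np.array([totool(np.array(q[0])+[x0,y0],.176)[:2] for q in c],dtype=np.float32)))
for r in bot.silhouettes(p,"inspection_camera")[:1]:
    ys,xs=np.nonzero(r["pixels"])
    for y in range(160,190,6): print(y,xs[ys==y].min(),xs[ys==y].max(),end="; ")
```

```text
t 16.2 pos [600.1453 147.6717 237.6101] yaw_y 94.68812974252103 z [ 0.4991  0.0421 -0.8655] q [  3.0504  22.0272 105.5757   2.3386  22.3671 -93.5401] F [ 0.3819  0.8769 -1.141 ] op 0.4037801288438072 29.914250895380974
dark/glass [317.443  223.7444] (36.382816314697266, 37.184261322021484) 85.57099151611328 tool [  4.062   -1.3746 176.    ] rect-fit ((3.8648719787597656, -1.3126314878463745), 16.948640823364258)
dark/glass [317.4504 223.947 ] (24.39564323425293, 25.071020126342773) 95.08792877197266 tool [  3.879   -1.3683 176.    ] rect-fit ((3.8850889205932617, -1.3584436178207397), 11.423063278198242)
white [317.4732 223.7382] (39.74374008178711, 40.542320251464844) 91.41754913330078 tool [  4.0676  -1.3477 176.    ] rect-fit ((3.821782112121582, -1.3588025569915771), 18.408498764038086)
160 275 361; 166 275 361; 172 276 360; 178 276 360; 184 276 359;
```

The glass centre is at tool (3.9,-1.4,174) mm, which puts it at world (683.6,153.4,85). That matches both the stated height and the top camera. Approaching to 10 cm.

play_rows([
  [[1,-0.4,10,0,0,0],[1,-0.4,17,0,0,0],[1,-0.4,17,0,0,0],[1,-0.2,10,0,0,0],[0,0,4,0,0,0]],
])

```text
time_s: 16.8
position: [0.6258, 0.1478, 0.1837]
tcp_rot: [[-0.864, -0.081, 0.498], [-0.07, 0.997, 0.042], [-0.499, 0.001, -0.866]]
force: [-0.3, 0.3, -0.6]
opening: 0.4
grasp_force: 29.9
```

play_rows([
  [[0,0,0,0,0,0],[0,0,0,0,0,0],[0,0,0,0,0,0],[0,0,0,0,0,0],[0,0,0,0,0,0]],
])

```text
time_s: 17.3
position: [0.626, 0.148, 0.186]
tcp_rot: [[-0.862, -0.081, 0.5], [-0.07, 0.997, 0.042], [-0.502, 0.001, -0.865]]
force: [0.1, 0.2, -0.9]
opening: 0.402
grasp_force: 29.9
```

Run:
```python
from h import *
s=st(); R=np.array(s["tcp_rot"]); T=np.array(s["position"])
L=np.array([.6836,.1534,.085]); ax=np.array([-.4985,-.0392,.866])
U=T+R[:,2]*.0162; d=U-L; h=d@ax
print("dist",h*1000,"lateral in tool",R.T@(d-h*ax)*1000,"tilt",np.degrees(np.arccos(-R[:,2]@ax)))
p=cap("wrist"); g=cv2.cvtColor(p["image"],cv2.COLOR_BGR2GRAY)
cv2.imwrite("pics/w13.png",p["image"])
r=bot.silhouettes(p,"heatsink_centre")
for q in r[:3]:
    ys,xs=np.nonzero(q["pixels"]); print("hs",q["confidence"],xs.min(),xs.max(),ys.min(),ys.max())
for q in bot.pinpoint(p,"camera_head")[:1]: print("head",q["centre"],"predicted",proj(p,L))
sd=cap("side"); tp=cap("top")
for P in (sd,tp):
    for q in bot.pinpoint(P,"camera_head")[:1]+bot.pinpoint(P,"capacitor_centre")[:1]+bot.pinpoint(P,"tray")[:1]: print(P["name"],np.round(q["centre"]),round(q["confidence"],2))
    print("pred hs",proj(P,T+R[:,2]*.0052),[(np.round(q["centre"]),round(q["confidence"],2)) for q in bot.pinpoint(P,"heatsink_centre")[:4]])
a=cv2.resize(sd["image"][150:420,200:520],(620,523)); cv2.imwrite("pics/s13.png",a)
```

```text
t 17.3 pos [626.0299 147.9641 186.0392] yaw_y 94.66711390777189 z [ 0.5004  0.0419 -0.8648] q [  2.9337  28.5651 104.9745   3.3032  16.3566 -94.6344] F [ 0.0543  0.2296 -0.9103] op 0.40223643508608764 29.91389036178589
dist 100.21185049606291 lateral in tool [-0.49   -0.866  -0.0015] tilt 0.23945648329171662
hs 0.96 279 363 266 345
hs 0.77 189 229 188 232
hs 0.46 234 239 285 294
head [321.2, 244.3] predicted [319.6311 243.4081]
side [258. 282.] 0.88
side [258. 281.] 0.52
side [384. 345.] 0.66
pred hs [290.8382 242.4236] [(array([202., 279.]), 0.82), (array([272., 275.]), 0.77), (array([222., 255.]), 0.51)]
top [230. 215.] 0.86
top [266. 337.] 0.55
top [252. 322.] 0.98
pred hs [225.092  239.3983] [(array([254., 162.]), 0.76), (array([288., 209.]), 0.75), (array([226., 240.]), 0.63), (array([289., 157.]), 0.56)]
```

View pics/s13.png

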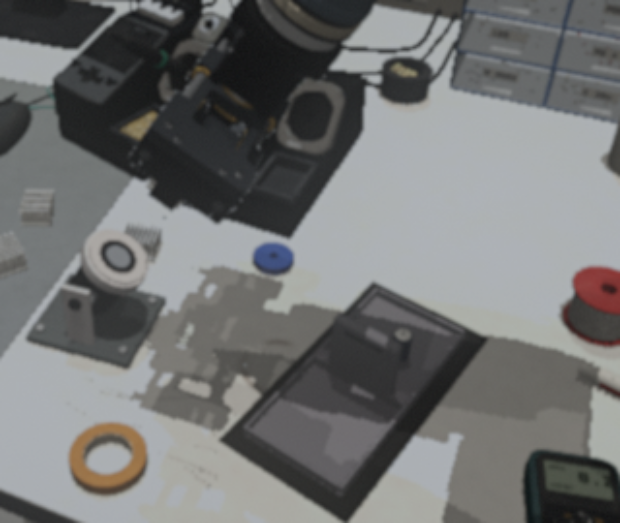

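The side view shows the tray centred on the mat with the capacitor upright at (402,340) and the stand untouched. The gripper hides the held heatsink there, but the top view finds it at (226,240), against a predicted (225,239). It is 100 mm from the glass, within 1 mm of the axis and tilted about 0.2°, so I'm handing in.

```bash
python3 -c "
from rig import bot
print(bot.hand_in())"
```

```text
the job is handed in; nothing more can be done
None
```

I handed the job in at about 18 s: the tray is centred on the mat to about 1 mm with the capacitor standing in it, and the heatsink is held still, its underside about 100 mm from the lens, within 1 mm of the axis and about 0.2° from square.

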